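Close the bench mould, jack up its lug edge and hold it for shimming

TASK

Lower the steel backplate over the two pins of the bench mould until it lies flush, and let go of it. Then stand the lever jack on the desk with its saddle centred under the yellow-marked lift point and let go of the jack; only then press its red handle all the way down, so that the mould's edge is raised for a colleague to shim its feet, and finish while still holding the handle down (do not let go at the end). Leave the other things on the desk where they are.

Things in the scene. Friction and masses are not known exactly. Their poses are not given: they have to be found in the camera images.
- mould_stand: Fixed dark steel bed of the bench mould, 104 (own x) x 150 (own y) x 10 mm, with two hinge cheeks at its +y end; origin on the desk under the mould. It carries the hinged aluminium platen with the grey mould half. It does not move, but stands elsewhere each time; its own -y axis points to the side of the lift lug, roughly to the robot's right.
- mould_face (a point): Centre of the flat top face of the grey mould half (100 x 90 mm), 68 mm above the desk. Two upright steel locating pins stand on this face at 38 mm either side of the centre along this frame's x axis: 10 mm in diameter, 16 mm high, the top 5 mm tapered. z is up from the face, -y toward the lift lug.
- lift_point (a point): The marked lift point: middle of the yellow disc on the underside of the aluminium lift lug (another yellow disc of 22 mm marks it on the top), 40 mm above the desk at rest and 105 mm from the mould's centre along the mould's -y. The lug is 40 mm wide, 10 mm thick and ends 21 mm beyond this point; the bed under it ends 35 mm short of it, so there is free desk below.
- platen (a joint): Tilt of the platen about its hinge, rad: 0 = lying level on its two front feet, growing as the lug edge goes up (171 mm from hinge to lift point: 0.08 is about 14 mm). It falls back by its own weight (about 1.1 kg) unless held up.
- plate_handle (a point): Centre of the black bar handle of the loose steel backplate, 39 mm above the plate's underside. Bar: 56 mm along the plate's x, 14 mm wide (y), 14 mm high, 22 mm clear above the plate on two posts. z is up.
- plate_foot (a point): Centre of the underside of the backplate: 100 (x) x 90 (y) x 10 mm, about 0.35 kg, with two 12.5 mm through holes at 38 mm either side of the centre along its x. Either way round fits.
- jack: Loose lever jack, about 0.8 kg: steel base 64 (x) x 180 (y) x 8 mm, two green cheek plates, at its +y end the round saddle, red-padded handle to -y. Origin on its underside; the base reaches from y = -88 to +92 mm. Only its saddle end goes under the lug; the cheeks (62 mm) are taller than the gap there.
- jack_grip (a point): Point between the jack's two green cheeks, 45 mm above its underside, at y = +20 mm in the jack. Over their outer faces the cheeks measure 38 mm along x; they are 30 mm long (y) and reach 62 mm above the underside. Take the jack here, fingers closing along the jack's x. z is up; +y points to the saddle, which lies 55 mm from here.
- saddle_top (a point): Centre of the top of the jack's round saddle (26 mm across), 33 mm above the underside at rest, at y = +75 mm in the jack. It rises 48 mm per rad of handle, by 24 mm at full stroke.
- handle_pad (a point): Centre of the top face of the red pad (30 x 40 mm) at the end of the jack's handle. At rest it is 111 mm above the jack's underside; the handle slopes up at 0.44 rad away from the saddle. It swings down on a radius of 130 mm about an axis along the jack's x, 50 mm above the underside at y = +20 mm; at full stroke the pad lies about 48 mm above the underside.
- jack_handle (a joint): Handle angle, rad: 0 = up (rest), 0.5 = down against its stop. It has a return spring and comes up by itself when let go; holding it at the pad takes about 2 N at rest, about 4 N down without load and 5 to 7 N down with the mould on it.
- multimeter: Bystander, to be left alone: orange handheld multimeter, 132x68x39 mm; origin at its underside.
- solder_spool: Bystander, to be left alone: black-and-white spool of wire, 52 across, 34 high mm; origin at its underside.
- petri_dish: Bystander, to be left alone: clear round dish, 60 across, 14 high mm; origin at its underside.
- screw_tin: Bystander, to be left alone: round pale tin, 50 across, 18 high mm; origin at its underside.
- hex_keys: Bystander, to be left alone: hex keys in a red holder, 67x52x17 mm; origin at its underside.
- side_cutters: Bystander, to be left alone: pliers with blue handles, 42x120x11 mm; origin at its underside.
- spare_stepper: Bystander, to be left alone: small square motor with upright shaft, 42x42x60 mm; origin at its underside.
- backplate: The backplate itself; origin and axes as plate_foot.

How it is judged (in metres and radians):
On the way, in this order (a step that is already met when the one before it is completed fails the run):
1. backplate flush on the mould over both pins and let go, mould still down (z of plate_foot in the frame of mould_face between -0.0025 and 0.0025 m and x of plate_foot in the frame of mould_face between -0.004 and 0.004 m and y of plate_foot in the frame of mould_face between -0.004 and 0.004 m and angle between the x axis of plate_foot and the x axis of mould_face, either way round below 0.1 rad and angle between the z axis of plate_foot and the z axis of mould_face, either way round below 0.04 rad and contact force between the fingers and backplate below 0.1 N and value of joint platen below 0.02 rad), for 0.2 s.
2. jack standing on the desk, saddle within 12 mm of the spot below the lift point, let go, handle still up (horizontal distance between saddle_top and lift_point below 0.012 m and height (world z) of jack_grip below 0.049 m and angle between jack_grip's own z axis and vertical below 0.05 rad and contact force between the fingers and jack below 0.1 N and value of joint jack_handle below 0.1 rad), for 0.2 s.
3. handle pressed down, mould edge raised on the saddle (value of joint platen above 0.065 rad and value of joint jack_handle above 0.42 rad and contact force between the fingers and jack above 1.5 N), for 0.3 s.
At the end, for the whole second after the job is handed in: Fingers still press the jack (over 1.5 N), handle past 0.42 rad; platen up by over 0.065 rad, still, borne by the jack alone; jack upright on the desk, saddle within 12 mm horizontally of the lift point; backplate flush on the mould (2.5 mm in height, 4 mm sideways) (all of step 3 and z of plate_foot in the frame of mould_face between -0.0025 and 0.0025 m and x of plate_foot in the frame of mould_face between -0.004 and 0.004 m and y of plate_foot in the frame of mould_face between -0.004 and 0.004 m and angle between the x axis of plate_foot and the x axis of mould_face, either way round below 0.1 rad and angle between the z axis of plate_foot and the z axis of mould_face, either way round below 0.04 rad and horizontal distance between saddle_top and lift_point below 0.012 m and height (world z) of jack_grip below 0.049 m and angle between jack_grip's own z axis and vertical below 0.05 rad and contact force between jack and mould_stand above 1.5 N and contact force between each of the arm, the fingers and mould_stand below 0.3 N and velocity of joint platen between -0.05 and 0.05 rad/s); the arm keeps its last pose, push and grip.
It fails at once if a bystander is moved by more than 30 mm (distance of any of multimeter, solder_spool, petri_dish, screw_tin, hex_keys, side_cutters, spare_stepper from where it was at the start of the episode above 0.03 m).
It also fails if it takes over 72 s, if anything falls off the work surface, if the arm or the gripper's body presses on something with over 40 N, if the wrist force passes 120 N, or if a joint passes its speed limit or range.

ROBOT

A 6-joint arm with a two-finger parallel gripper is mounted at the origin on a cart in front of the work surface, level with it; the furniture and walls round the work are solid. World frame = base frame: x ahead of the robot, y to its left, z up, the work surface at z = 0. Lengths are in m, angles in degrees, forces in N, time in s.
With the tool pointing down it reaches from about 0.4 to 0.825 m from the base axis. Payload 7 kg.
Tool frame: the origin (TCP) lies at the very end of the fingers, on their centre line; the grasp point (between the pads) lies 19 mm behind it; x points along the fingers, y is the direction in which the jaws open and shut, and the axes are right-handed (so a half turn about x gives the same grasp; the last joint's range is limited). The gripper opens to 88 mm and grips with 3 to 60 N. Pads are 19 mm wide; open, the fingers measure 130 mm over their backs; the gripper's body (78 mm by 193 mm) begins 47 mm behind the grasp point.
Start: joints at [81.881, 20.546, 0.682, 0, -70.136, -16.507], TCP at [0.281, 0.614, 0.227] pointing down, gripper open.
Joint ranges: [-176.03, 176.03], [-82.01, 121.73], [-58.28, 71.71], [-173.87, 95.51], [-174.79, -0.11], [-173.66, 173.66]. Speed limits (degrees/s): [136.94, 136.94, 172.46, 180, 180, 180].

INTERFACE

Orientations are given as [roll, pitch, yaw] about the fixed x, y, z axes, in that order (R = Rz(yaw) Ry(pitch) Rx(roll)).
In Python, from plant import * gives the robot as it stands. The module is installed in compiled form; this text tells all that it offers.
- The arm moves only by the shell command python3 -m creep 'ROWS' [FORCE]. ROWS is a JSON object of lists of equal length, an entry for each row: "jaw": the closure, from -1 (fully open) to 1 (shut); "translation": the shift along the tool's x, y, z in m, a list of three; "roll": the turn about the tool's x in rad. A call has exactly 10 rows; each row shifts and turns the commanded pose from where the row before left it, along the tool's axes as they then stand; what a row does not reach is not made up. A row lasts 1/10 s, in which the tool goes at most 50 mm and 8.59 degrees, less where a joint would pass 70% of its speed; a pose out of reach is approached as far as the arm can. A call with a gripper value outside its range is refused whole. The fingers move at their own pace and stop on an object; FORCE is the grip in N (left out, the last holds). Time passes only in rows, so rows that do not move let the fingers close, or fill a call up. It gives the time, the measured TCP pose, the force and the opening at its end, in the units of the state.
- get_state(): the state, without advancing time (a new reading comes with each control period).
- capture(name): name is "scene" or "top" or "wrist"; returns a dict with "image" (420x560x3 uint8, red, green, blue), "fovy" (degrees; the focal length in pixels is half the picture's height over the tangent of half this angle, whatever the lens; pixels are square), "cx", "cy" (the principal point, pixels), "pose" (4x4, takes a point from camera to world coordinates); the wrist camera has in their place "tool_from_camera" (4x4, takes a point from camera to tool coordinates, whose origin is the TCP and whose axes are the tool frame's). Camera axes: x right, y up, looking along -z (the intrinsics and any distortion apply to the point x, -y, -z); pixel columns grow to the right and rows downward; lengths in m; the calibration is good to about 2 mm. A picture is of the moment at which its call begins: read the wrist's pose just before it. There is no depth.
- close_job(): hands the job in, once; it reports no verdict.
The state is a dict: "time_s": time; "joints": joint angles; "qd": joint speeds; "joint_torque": joint torques, N m; "tcp_pos": TCP position; "eef_rot": TCP orientation; "contact_force": force on the tool from outside, world axes, zero at the start; "moment": the same for the moment, N m; "gripper_width": finger opening in m.
Only numpy, scipy, OpenCV 4.12 (cv2) and the standard library are available. Lean on these libraries where they do the work, as an engineer would, in place of code of your own. Each camera call takes 0.05 s, during which the arm holds its last target.

## Working session

There is one attempt and no reset: what is moved stays moved. The work goes in short steps, Python scripts to look and compute and a shell command to move; the robot and the scene stay as the last step left them, time stands still between calls to the robot, and variables do not carry over. Pictures are saved under pics/ and viewed, and the job is handed in when it is done.

```bash
mkdir -p pics; cat > h.py <<'E'
from plant import *
import numpy as np, cv2
from scipy.spatial.transform import Rotation as R
def snap(n,f):
    c=capture(n); cv2.imwrite('pics/'+f,cv2.cvtColor(c['image'],cv2.COLOR_RGB2BGR)); return c
E
python3 - <<'E'
from h import *
np.set_printoptions(precision=4,suppress=True)
s=get_state(); print(s)
for n in ('scene','top','wrist'):
    c=snap(n,n+'0.png'); print(n,{k:v for k,v in c.items() if k!='image'})
E
```

```text
{'time_s': 0.0, 'joints': array([ 81.8843,  20.5902,   0.6358,  -0.0207, -70.1344, -16.5085]), 'qd': array([ 0.0989,  0.0282, -0.0035,  0.0469,  0.0096, -0.0118]), 'joint_torque': array([  0.003 , -58.272 ,  29.3054,   6.9972,   0.007 ,  -0.0001]), 'tcp_pos': array([0.2811, 0.6132, 0.2257]), 'eef_rot': array([  94.1651,   89.9092, -110.4662]), 'contact_force': array([-0.1322,  0.0899,  0.4721]), 'moment': array([ 0.0051, -0.0054,  0.0256]), 'gripper_width': 0.08758883435490504}
scene {'fovy': 47.4565514469965, 'cx': 274.9905455663304, 'cy': 207.19978713385916, 'pose': array([[ 0.8764,  0.2575, -0.407 ,  0.0009],
       [-0.4815,  0.4817, -0.7322, -0.9487],
       [ 0.0075,  0.8376,  0.5462,  0.8091],
       [ 0.    ,  0.    ,  0.    ,  1.    ]])}
top {'fovy': 48.72635765008217, 'cx': 280.43625058366194, 'cy': 212.07920340459808, 'pose': array([[-0.0044,  0.9869, -0.1614,  0.3112],
       [-1.    , -0.0046, -0.0009, -0.0156],
       [-0.0016,  0.1614,  0.9869,  1.4659],
       [ 0.    ,  0.    ,  0.    ,  1.    ]])}
wrist {'fovy': 60.492272011938596, 'cx': 277.2057747712899, 'cy': 208.97952332741056, 'tool_from_camera': array([[ 0.    ,  0.2714, -0.9625, -0.1564],
       [ 1.    ,  0.0006,  0.0002,  0.0009],
       [ 0.0006, -0.9625, -0.2714, -0.0734],
       [ 0.    ,  0.    ,  0.    ,  1.    ]])}
```

View pics/scene0.png

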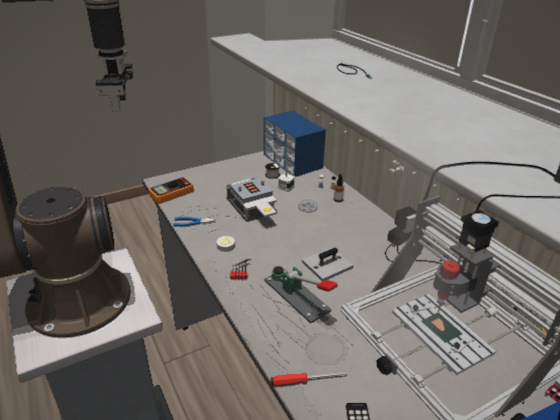

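View pics/top0.png

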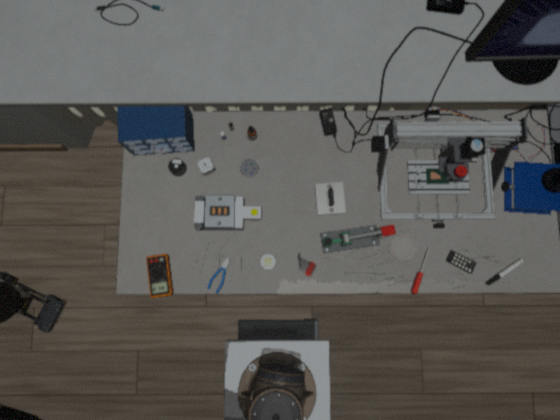

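View pics/wrist0.png

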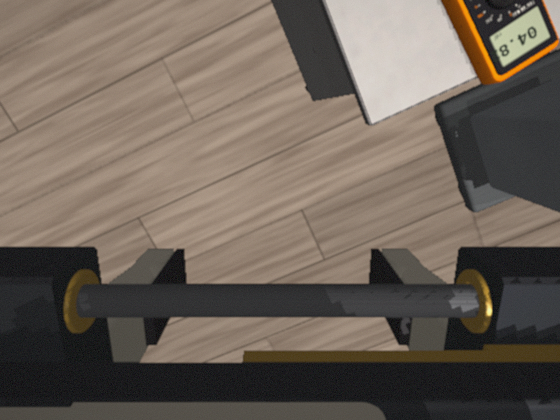

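The top view shows the mould at about (225,212), its lug at (254,212), the backplate at (331,198) and the jack at (355,238). I'll enlarge these for pixel positions.

```bash
python3 - <<'E'
import cv2
t=cv2.imread('pics/top0.png')
cv2.imwrite('pics/t_a.png',cv2.resize(t[170:260,180:280],None,fx=6,fy=6,interpolation=cv2.INTER_CUBIC))
cv2.imwrite('pics/t_b.png',cv2.resize(t[170:260,300:410],None,fx=6,fy=6,interpolation=cv2.INTER_CUBIC))
E
```

```text
(no output)
```

View pics/t_a.png

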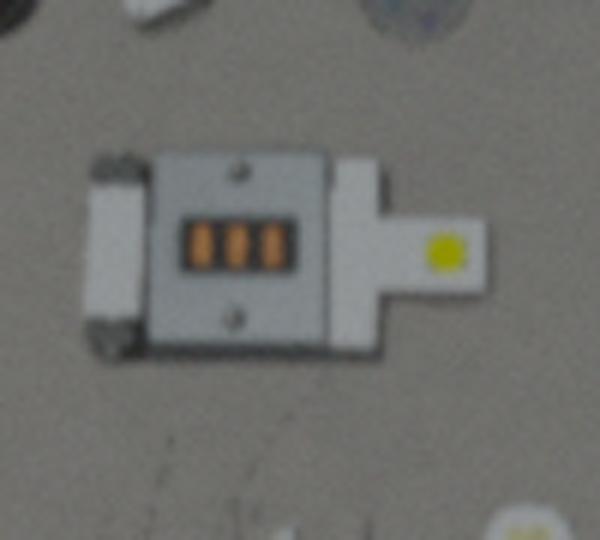

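View pics/t_b.png

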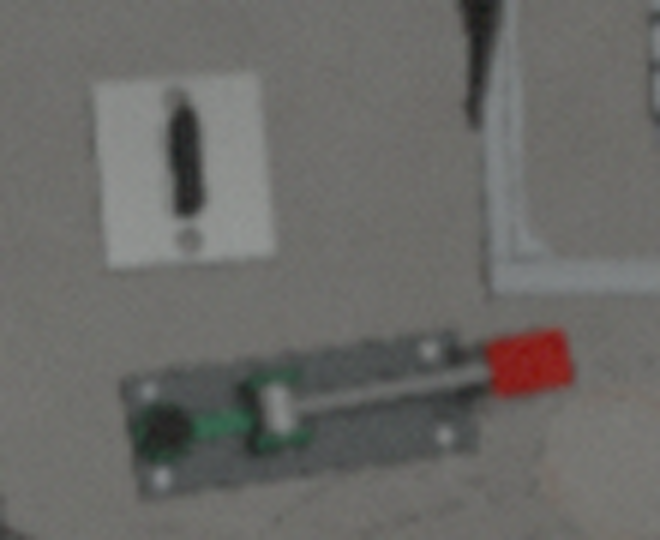

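```bash
cat >> h.py <<'E'
def ray(c,u,v,z,pose=None):
    P=c['pose'] if pose is None else pose
    f=c['image'].shape[0]/2/np.tan(np.radians(c['fovy'])/2)
    d=P[:3,:3]@np.array([(u-c['cx'])/f,-(v-c['cy'])/f,-1]); o=P[:3,3]
    return (o+d*(z-o[2])/d[2])
E
python3 - <<'E'
from h import *
np.set_printoptions(precision=4,suppress=True)
c=capture('top')
def p(u,v,z,o): return ray(c,o+(u+.5)/6-.5,170+(v+.5)/6-.5,z)
for n,u,v,z,o in [('pin1',238,171,.084,180),('pin2',235,318,.084,180),('fc1',150,150,.068,180),('fc2',328,150,.068,180),('fc3',328,345,.068,180),('fc4',148,345,.068,180),('yel',446,252,.05,180),
 ('pc1',95,82,.01,300),('pc2',260,72,.01,300),('pc3',275,252,.01,300),('pc4',110,268,.01,300),('h1',182,105,.046,300),('h2',190,213,.046,300),('hole1',177,97,.01,300),('hole2',190,238,.01,300),
 ('jc1',122,378,.008,300),('jc2',455,330,.008,300),('jc3',475,445,.008,300),('jc4',142,498,.008,300),('sad',163,430,.033,300),('pad',530,362,.111,300)]:
    print(n,p(u,v,z,o))
E
```

```text
pin1 [0.5812 0.1711 0.084 ]
pin2 [0.5061 0.1714 0.084 ]
fc1 [0.5955 0.2186 0.068 ]
fc2 [0.595  0.1274 0.068 ]
fc3 [0.4943 0.1262 0.068 ]
fc4 [0.4948 0.2174 0.068 ]
yel [0.5448 0.0677 0.05  ]
pc1 [ 0.6427 -0.1271  0.01  ]
pc2 [ 0.6478 -0.2156  0.01  ]
pc3 [ 0.55  -0.221  0.01 ]
pc4 [ 0.5418 -0.1334  0.01  ]
h1 [ 0.622  -0.1696  0.046 ]
h2 [ 0.5648 -0.1725  0.046 ]
hole1 [ 0.6343 -0.1709  0.01  ]
hole2 [ 0.5578 -0.1761  0.01  ]
jc1 [ 0.4834 -0.1389  0.008 ]
jc2 [ 0.5081 -0.3153  0.008 ]
jc3 [ 0.4472 -0.3235  0.008 ]
jc4 [ 0.4202 -0.1482  0.008 ]
sad [ 0.4534 -0.1575  0.033 ]
pad [ 0.4782 -0.3303  0.111 ]
```

```bash
cat >> h.py <<'E'
def Rt(s): return R.from_euler('xyz',s['eef_rot'],degrees=True).as_matrix()
def plan(tgt,yaw=None):
    """tool-frame shift to tgt; roll (rad) so that tool y points at world angle yaw (deg, mod 180)"""
    s=get_state(); M=Rt(s); d=np.array(tgt)-s['tcp_pos']
    a=np.degrees(np.arctan2(M[1,1],M[0,1]))
    print('t',round(s['time_s'],2),'tcp',s['tcp_pos'].round(4),'yang',round(a,2),'down',M[:,0].round(4),'F',s['contact_force'].round(2),'w',round(s['gripper_width'],4))
    print('shift now',(M.T@d).round(4))
    if yaw is not None:
        e=(yaw-a+90)%180-90; r=-np.radians(e)
        print('roll',r.round(4),'deg',np.degrees(r).round(2),'shift after roll',((M@R.from_rotvec([r,0,0]).as_matrix()).T@d).round(4), 'joint6',s['joints'][5].round(1))
E
python3 -c "
from h import *
plan([.594,-.172,.2],93.5)"
```

```text
t 0.2 tcp [0.2812 0.6134 0.226 ] yang -114.63 down [-3.e-04 -9.e-04 -1.e+00] F [-0.65  0.2  -0.1 ] w 0.0873
shift now [ 0.0266  0.5835 -0.6116]
roll -0.491 deg -28.13 shift after roll [ 0.0266  0.803  -0.2643] joint6 -16.5
```

```bash
python3 -m creep '{"jaw":[-1,-1,-1,-1,-1,-1,-1,-1,-1,-1],"translation":[[0,0,0],[0,0,0],[0,0,0],[0,0,0],[0.0016,0.047,-0.0155],[0.0016,0.047,-0.0155],[0.0016,0.047,-0.0155],[0.0016,0.047,-0.0155],[0.0016,0.047,-0.0155],[0.0016,0.047,-0.0155]],"roll":[-0.123,-0.123,-0.123,-0.122,0,0,0,0,0,0]}'
python3 -m creep '{"jaw":[-1,-1,-1,-1,-1,-1,-1,-1,-1,-1],"translation":[[0.0016,0.047,-0.0155],[0.0016,0.047,-0.0155],[0.0016,0.047,-0.0155],[0.0016,0.047,-0.0155],[0.0016,0.047,-0.0155],[0.0016,0.047,-0.0155],[0.0016,0.047,-0.0155],[0.0016,0.047,-0.0155],[0,0.03,-0.01],[0,0,0]],"roll":[0,0,0,0,0,0,0,0,0,0]}'
python3 -c "
from h import *
plan([.594,-.172,.2],93.5)
snap('wrist','w1.png')"
```

```text
time_s: 1.2
tcp_pos: [0.3916, 0.3358, 0.217]
eef_rot: [-128.1, 90.0, 55.4]
contact_force: [2.0, -0.1, 1.0]
gripper_width: 0.0875
time_s: 2.2
tcp_pos: [0.5506, -0.0626, 0.2035]
eef_rot: [31.2, 89.9, -145.5]
contact_force: [0.5, -0.4, -0.1]
gripper_width: 0.0878
t 2.2 tcp [ 0.5506 -0.0626  0.2035] yang -86.72 down [-1.1e-03 -7.0e-04 -1.0e+00] F [ 0.49 -0.43 -0.07] w 0.0878
shift now [ 0.0035  0.1117 -0.0371]
roll -0.0039 deg -0.22 shift after roll [ 0.0035  0.1118 -0.0367] joint6 79.5
```

View pics/w1.png

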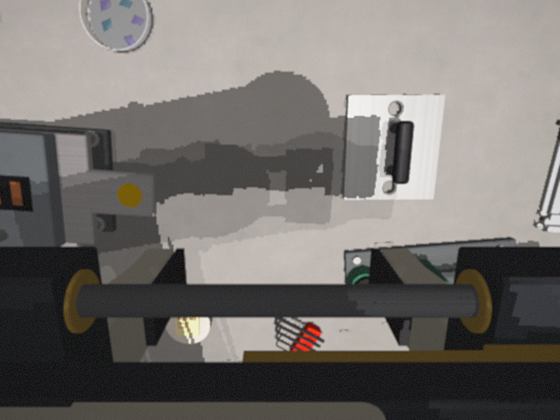

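The wrist view shows the plate holes at (395,107) and (388,187), the handle bar from (404,122) to (402,183), and the lug's yellow disc at (129,195).

```bash
cat >> h.py <<'E'
def wray(c,s,u,v,z):
    T=np.eye(4);T[:3,:3]=Rt(s);T[:3,3]=s['tcp_pos']
    return ray(c,u,v,z,T@c['tool_from_camera'])
E
python3 - <<'E'
from h import *
np.set_printoptions(precision=4,suppress=True)
s=get_state();c=capture('wrist')
im=cv2.cvtColor(c['image'],cv2.COLOR_RGB2BGR)
cv2.imwrite('pics/w1c.png',cv2.resize(im[80:215,325:460],None,fx=4.4,fy=4.4,interpolation=cv2.INTER_CUBIC))
for n,u,v,z in [('c1',347,95,.01),('c2',444,95,.01),('c3',436,200,.01),('c4',345,199,.01),('ho1',395,107,.01),('ho2',388,187,.01),('h1',404,122,.046),('h2',402,183,.046),('yel',129,195,.05)]: print(n,wray(c,s,u,v,z))
E
```

```text
c1 [ 0.6374 -0.1218  0.01  ]
c2 [ 0.6425 -0.2115  0.01  ]
c3 [ 0.5425 -0.2219  0.01  ]
c4 [ 0.5384 -0.1307  0.01  ]
ho1 [ 0.6293 -0.1677  0.01  ]
ho2 [ 0.553  -0.1719  0.01  ]
h1 [ 0.6169 -0.1658  0.046 ]
h2 [ 0.5645 -0.1721  0.046 ]
yel [0.5408 0.0688 0.05  ]
```

View pics/w1c.png

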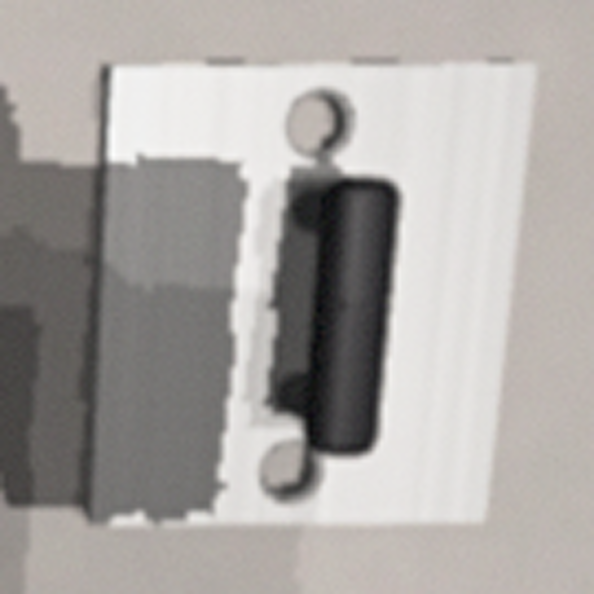

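```bash
python3 -c "
from h import *
plan([.592,-.171,.065],93.6)"
```

```text
t 2.3 tcp [ 0.5497 -0.06    0.2037] yang -86.62 down [-8.e-04 -0.e+00 -1.e+00] F [ 0.68 -0.03 -0.55] w 0.088
shift now [ 0.1387  0.1133 -0.0358]
roll -0.0039 deg -0.22 shift after roll [ 0.1387  0.1134 -0.0353] joint6 79.3
```

```bash
python3 -m creep '{"jaw":[-1,-1,-1,-1,-1,-1,-1,-1,-1,-1],"translation":[[0,0.038,-0.012],[0,0.038,-0.012],[0,0.0375,-0.011],[0.035,0,0],[0.035,0,0],[0.025,0,0],[0,0,0],[0,0,0],[0,0,0],[0,0,0]],"roll":[0,0,0,0,0,0,0,0,0,0]}'
python3 -c "
from h import *
plan([.592,-.171,.02],93.6)
snap('wrist','w2.png')
plan([.592,-.171,.02],93.6)"
```

```text
time_s: 3.3
tcp_pos: [0.593, -0.17, 0.1111]
eef_rot: [174.6, 89.8, -1.8]
contact_force: [-0.3, -0.4, 0.1]
gripper_width: 0.0877
t 3.3 tcp [ 0.593  -0.17    0.1111] yang -86.45 down [ 3.1e-03 -1.0e-04 -1.0e+00] F [-0.29 -0.44  0.07] w 0.0877
shift now [0.0911 0.0009 0.0013]
roll -0.0008 deg -0.05 shift after roll [0.0911 0.0009 0.0013] joint6 91.4
t 3.35 tcp [ 0.5927 -0.1701  0.1108] yang -86.46 down [ 2.7e-03 -1.0e-04 -1.0e+00] F [ 0.44 -0.48 -0.14] w 0.0877
shift now [0.0908 0.0008 0.001 ]
roll -0.0011 deg -0.06 shift after roll [0.0908 0.0008 0.001 ] joint6 91.4
```

View pics/w2.png

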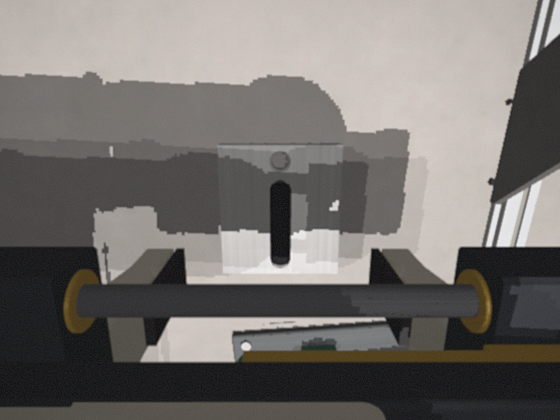

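```bash
python3 - <<'E'
from h import *
np.set_printoptions(precision=4,suppress=True)
s=get_state();c=capture('wrist')
for n,u,v,z in [('c1',219,144,.01),('c2',342,144,.01),('c3',339,272,.01),('c4',220,272,.01),('ho1',280,160,.01),('h1',281,181,.046),('h2',280,264,.046)]: print(n,wray(c,s,u,v,z))
E
```

```text
c1 [ 0.6385 -0.127   0.01  ]
c2 [ 0.6438 -0.2137  0.01  ]
c3 [ 0.5454 -0.2222  0.01  ]
c4 [ 0.5398 -0.1295  0.01  ]
ho1 [ 0.6298 -0.1707  0.01  ]
h1 [ 0.6217 -0.1716  0.046 ]
h2 [ 0.5656 -0.1745  0.046 ]
```

```bash
python3 -m creep '{"jaw":[-1,-1,-1,-1,1,1,1,1,1,1],"translation":[[0.03,0.0025,0],[0.03,0,0],[0.031,0,0],[0,0,0],[0,0,0],[0,0,0],[0,0,0],[0,0,0],[0,0,0],[0,0,0]],"roll":[0,0,0,0,0,0,0,0,0,0]}' 40
python3 -c "
from h import *
plan([.592,-.171,.02],93.6)
snap('wrist','w3.png')"
```

```text
time_s: 4.4
tcp_pos: [0.5922, -0.1729, 0.0186]
eef_rot: [177.3, 90.0, 0.8]
contact_force: [-0.3, -0.9, -0.5]
gripper_width: 0.0453
t 4.4 tcp [ 0.5922 -0.1729  0.0186] yang -86.49 down [ 7.e-04  0.e+00 -1.e+00] F [-0.32 -0.89 -0.54] w 0.0453
shift now [-0.0014 -0.0019  0.    ]
roll -0.0016 deg -0.09 shift after roll [-0.0014 -0.0019  0.    ] joint6 91.7
```

View pics/w3.png

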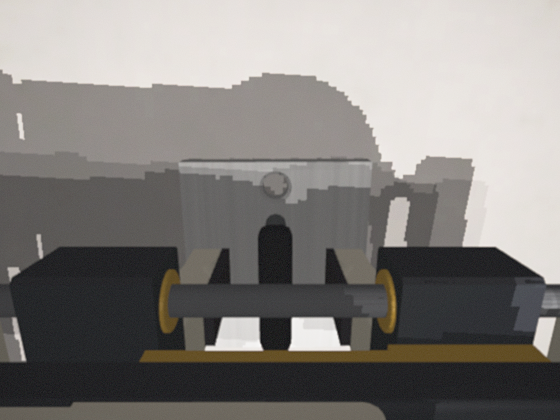

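```bash
python3 -m creep '{"jaw":[1,1,1,1,1,1,1,1,1,1],"translation":[[0,0,0],[0,0,0],[0,0,0],[0,0,0],[0,0,0],[0,0,0],[0,0,0],[-0.02,0,0],[-0.03,0,0],[-0.03,0,0]],"roll":[0,0,0,0,0,0,0,0,0,0]}' 40
python3 -c "
from h import *
plan([.545,.172,.16],90)
s=get_state();c=snap('wrist','w4.png')
"
```

```text
time_s: 5.45
tcp_pos: [0.5909, -0.1729, 0.098]
eef_rot: [-6.4, 89.8, 177.0]
contact_force: [0.3, -0.1, -2.5]
gripper_width: 0.0134
t 5.45 tcp [ 0.5909 -0.1729  0.098 ] yang -86.51 down [-2.6e-03  1.0e-04 -1.0e+00] F [ 0.34 -0.06 -2.49] w 0.0134
shift now [-0.0618 -0.3471  0.025 ]
roll 0.0609 deg 3.49 shift after roll [-0.0618 -0.3449  0.0461] joint6 91.7
```

View pics/w4.png

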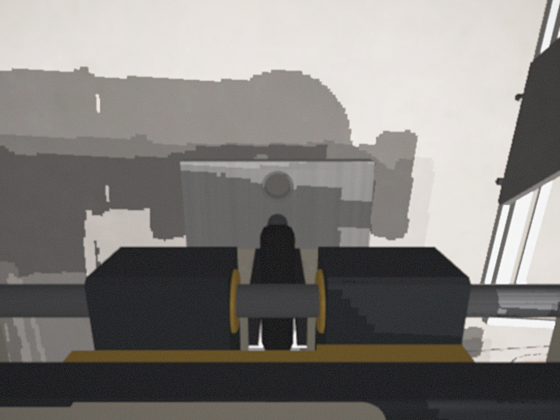

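```bash
python3 -m creep '{"jaw":[1,1,1,1,1,1,1,1,1,1],"translation":[[0,0,0],[-0.03,-0.02,0.006],[-0.025,-0.03,0.01],[-0.02,-0.04,0.01],[-0.005,-0.04,0.01],[0,-0.035,0.01],[0,-0.02,0],[0,-0.007,0],[0,0,0],[0,0,0]],"roll":[0.061,0,0,0,0,0,0,0,0,0]}' 50
python3 -c "
from h import *
plan([.545,.172,.16],90)
s=get_state();c=snap('wrist','w5.png')
im=cv2.imread('pics/w5.png'); cv2.imwrite('pics/w5c.png',cv2.resize(im[80:300,0:220],None,fx=2.7,fy=2.7,interpolation=cv2.INTER_CUBIC))
import pickle; pickle.dump((s,c),open('w5.pkl','wb'))
"
```

```text
time_s: 6.5
tcp_pos: [0.5457, 0.0185, 0.1778]
eef_rot: [22.7, 89.9, -157.3]
contact_force: [0.3, 0.0, -2.9]
gripper_width: 0.0136
t 6.5 tcp [0.5457 0.0185 0.1778] yang -90.0 down [-8.e-04 -3.e-04 -1.e+00] F [ 0.35  0.02 -2.87] w 0.0136
shift now [ 0.0177 -0.1535  0.0007]
roll 0.0 deg 0.0 shift after roll [ 0.0177 -0.1535  0.0007] joint6 67.5
```

View pics/w5.png

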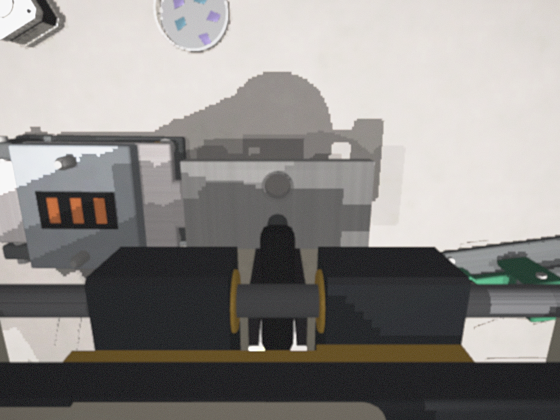

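View pics/w5c.png

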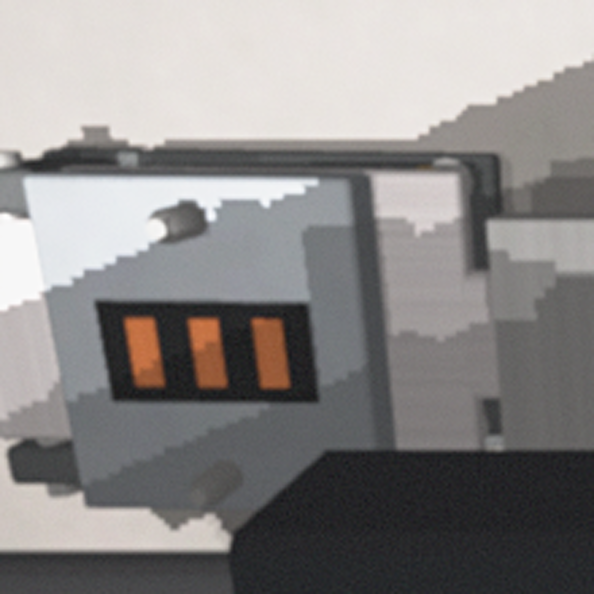

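```bash
python3 - <<'E'
from h import *
import pickle
np.set_printoptions(precision=4,suppress=True)
s,c=pickle.load(open('w5.pkl','rb'))
for n,u,v,z in [('fA',25,175,.068),('fB',352,178,.068),('fD',88,505,.068),('p1tip',159,227,.084),('p1base',197,217,.068),('p2tip',204,492,.084),('p2base',233,476,.068)]: print(n,wray(c,s,(u+.5)/2.7-.5,80+(v+.5)/2.7-.5,z))
# hole in tool frame
M=Rt(s)
for u,v in [(277,184)]:
    p=wray(c,s,u,v,s['tcp_pos'][2]-.0086); print('hole tool',M.T@(p-s['tcp_pos']))
p=[wray(c,s,u,160,s['tcp_pos'][2]-.0086) for u in (182,373)]
for q in p: print('edge tool',M.T@(q-s['tcp_pos']))
E
```

```text
fA [0.5927 0.2136 0.068 ]
fB [0.5918 0.1252 0.068 ]
fD [0.4955 0.2146 0.068 ]
p1tip [0.5809 0.17   0.084 ]
p1base [0.5813 0.1688 0.068 ]
p2tip [0.5068 0.1697 0.084 ]
p2base [0.5047 0.1701 0.068 ]
hole tool [ 0.0086  0.0007 -0.0386]
edge tool [ 0.0085 -0.0428 -0.0498]
edge tool [ 0.0086  0.0448 -0.0498]
```

```bash
python3 -m creep '{"jaw":[1,1,1,1,1,1,1,1,1,1],"translation":[[0,-0.03,0.0005],[0,-0.04,0.0005],[0,-0.04,0.0005],[0,-0.03,0.001],[0,-0.012,0],[0.03,0,0],[0.025,0,0],[0.007,0,0],[0,0,0],[0,0,0]],"roll":[0,0,0,0,0,0,0,0,0,0]}'
python3 -c "
from h import *
plan([.543,.1705,.1],90)
s=get_state();c=snap('wrist','w6.png')
im=cv2.imread('pics/w6.png'); cv2.imwrite('pics/w6c.png',cv2.resize(im[110:260,170:390],None,fx=3.5,fy=3.5,interpolation=cv2.INTER_CUBIC))
import pickle; pickle.dump((s,c),open('w6.pkl','wb'))
"
```

```text
time_s: 7.55
tcp_pos: [0.5443, 0.1708, 0.1172]
eef_rot: [-170.4, 89.9, 9.6]
contact_force: [1.2, -1.2, -3.1]
gripper_width: 0.0135
t 7.55 tcp [0.5443 0.1708 0.1172] yang -90.02 down [ 1.2e-03  2.0e-04 -1.0e+00] F [ 1.2  -1.2  -3.11] w 0.0135
shift now [0.0172 0.0003 0.0014]
roll -0.0003 deg -0.02 shift after roll [0.0172 0.0003 0.0014] joint6 52.9
```

View pics/w6c.png

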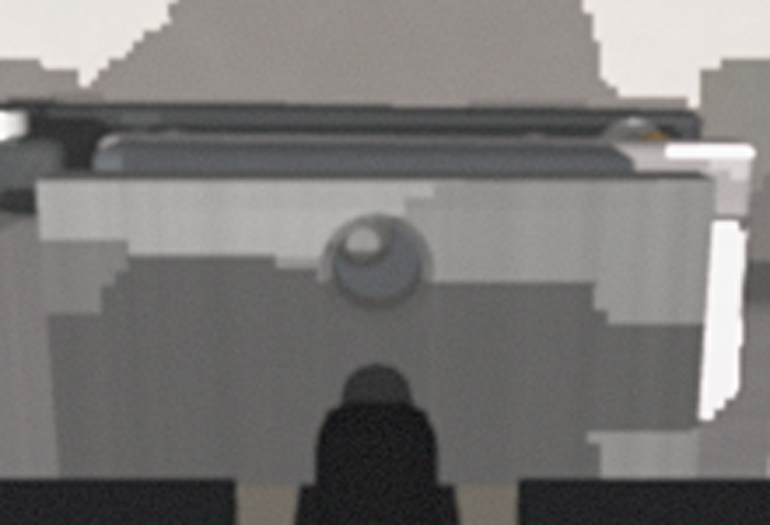

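```bash
python3 - <<'E'
from h import *
import pickle
np.set_printoptions(precision=4,suppress=True)
s,c=pickle.load(open('w6.pkl','rb'))
f=lambda u,v,z:wray(c,s,170+(u+.5)/3.5-.5,110+(v+.5)/3.5-.5,z)
h=f(377,262,s['tcp_pos'][2]-.0086); p=f(361,240,.084)
print(h,p,p-h)
E
```

```text
[0.5827 0.1698 0.1086] [0.581  0.1723 0.084 ] [-0.0017  0.0024 -0.0246]
```

```bash
python3 -m creep '{"jaw":[1,1,1,1,1,1,1,1,1,1],"translation":[[0,-0.0024,0.0017],[0.005,0,0],[0.004,0,0],[0,0,0],[0,0,0],[0,0,0],[0,0,0],[0,0,0],[0,0,0],[0,0,0]],"roll":[0,0,0,0,0,0,0,0,0,0]}'
python3 -c "
from h import *
plan([.543,.1705,.1],90)
s=get_state();c=snap('wrist','w7.png')
im=cv2.imread('pics/w7.png'); cv2.imwrite('pics/w7c.png',cv2.resize(im[150:230,220:340],None,fx=6,fy=6,interpolation=cv2.INTER_CUBIC))
import pickle; pickle.dump((s,c),open('w7.pkl','wb'))
"
```

```text
time_s: 8.6
tcp_pos: [0.5417, 0.1735, 0.1072]
eef_rot: [-144.5, 90.0, 35.5]
contact_force: [-0.0, 0.4, -2.3]
gripper_width: 0.0136
t 8.6 tcp [0.5417 0.1735 0.1072] yang -89.99 down [ 0.  0. -1.] F [-0.01  0.39 -2.35] w 0.0136
shift now [ 0.0072  0.003  -0.0013]
roll 0.0002 deg 0.01 shift after roll [ 0.0072  0.003  -0.0013] joint6 52.5
```

View pics/w7c.png

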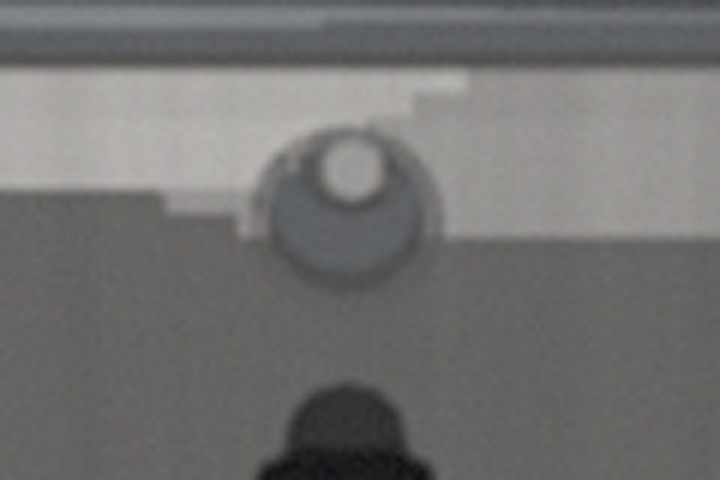

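```bash
python3 - <<'E'
from h import *
import pickle
np.set_printoptions(precision=4,suppress=True)
s,c=pickle.load(open('w7.pkl','rb'))
f=lambda u,v,z:wray(c,s,220+(u+.5)/6-.5,150+(v+.5)/6-.5,z)
z=s['tcp_pos'][2]-.0086
h=f(347,209,z); p=f(352,169,.084);hb=f(347,214,z-.01)
print(h,hb,p,p-h,f(255,209,z)-f(440,209,z))
E
```

```text
[0.5801 0.1726 0.0986] [0.5776 0.1726 0.0886] [0.5804 0.1721 0.084 ] [ 0.0004 -0.0004 -0.0146] [0.     0.0144 0.    ]
```

```bash
python3 -m creep '{"jaw":[1,1,1,1,1,1,1,1,1,1],"translation":[[0.003,0.0004,-0.0004],[0.003,0,0],[0.003,0,0],[0.003,0,0],[0.003,0,0],[0.002,0,0],[0.002,0,0],[0,0,0],[0,0,0],[0,0,0]],"roll":[0,0,0,0,0,0,0,0,0,0]}'
python3 -c "
from h import *
plan([.543,.1705,.0866],90)
s=get_state();c=snap('wrist','w8.png')
im=cv2.imread('pics/w8.png'); cv2.imwrite('pics/w8c.png',cv2.resize(im[110:260,170:390],None,fx=3.5,fy=3.5,interpolation=cv2.INTER_CUBIC))
"
```

```text
time_s: 9.65
tcp_pos: [0.5421, 0.1731, 0.0883]
eef_rot: [-172.8, 90.0, 7.3]
contact_force: [-0.0, -0.4, -3.9]
gripper_width: 0.0134
t 9.65 tcp [0.5421 0.1731 0.0883] yang -89.98 down [ 0.  0. -1.] F [-0.01 -0.41 -3.93] w 0.0134
shift now [ 0.0017  0.0026 -0.0009]
roll 0.0003 deg 0.02 shift after roll [ 0.0017  0.0026 -0.0009] joint6 52.6
```

View pics/w8c.png

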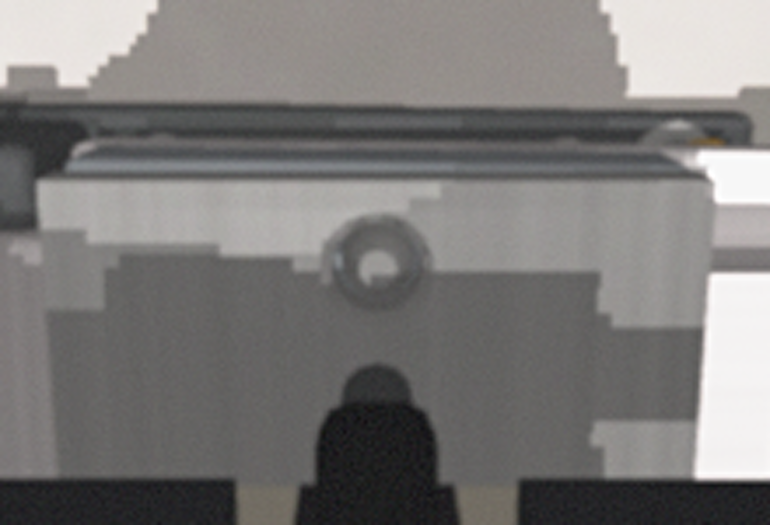

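Pin 1 is centred in its hole at about (377,263) in the crop. I'll seat the last 1.5 mm and then open.

```bash
python3 -m creep '{"jaw":[1,1,1,1,1,-1,-1,-1,-1,-1],"translation":[[0.001,0,0],[0.0007,0,0],[0,0,0],[0,0,0],[0,0,0],[0,0,0],[0,0,0],[0,0,0],[0,0,0],[0,0,0]],"roll":[0,0,0,0,0,0,0,0,0,0]}'
python3 -c "
from h import *
plan([.543,.1705,.0866],90)"
```

```text
time_s: 10.7
tcp_pos: [0.5422, 0.1732, 0.0866]
eef_rot: [-148.7, 90.0, 31.3]
contact_force: [0.6, -0.1, 0.3]
gripper_width: 0.0478
t 10.7 tcp [0.5422 0.1732 0.0866] yang -89.99 down [ 3.e-04  2.e-04 -1.e+00] F [ 0.63 -0.05  0.32] w 0.0478
shift now [ 0.      0.0027 -0.0008]
roll 0.0002 deg 0.01 shift after roll [ 0.      0.0027 -0.0008] joint6 52.6
```

```bash
python3 -m creep '{"jaw":[-1,-1,-1,-1,-1,-1,-1,-1,-1,-1],"translation":[[-0.005,0,0],[-0.02,0,0],[-0.04,0,0],[-0.04,0.02,0],[0,0.045,0],[0,0.045,0],[0,0.045,0],[0,0.02,0],[0,0,0],[0,0,0]],"roll":[0,0,0,0,0,0,0,0,0,0]}'
python3 -c "
from h import *
import pickle
plan([.46,-.212,.13],188)
s=get_state();c=snap('wrist','w9.png');pickle.dump((s,c),open('w9.pkl','wb'))
"
```

```text
time_s: 11.7
tcp_pos: [0.5422, -0.0023, 0.1919]
eef_rot: [-158.1, 90.0, 21.8]
contact_force: [-0.8, 0.4, -0.2]
gripper_width: 0.0877
t 11.7 tcp [ 0.5422 -0.0023  0.1919] yang -90.07 down [ 6.e-04  2.e-04 -1.e+00] F [-0.85  0.43 -0.21] w 0.0877
shift now [0.0618 0.2099 0.082 ]
roll 1.43 deg 81.93 shift after roll [ 0.0618  0.1106 -0.1963] joint6 69.5
```

View pics/w9.png

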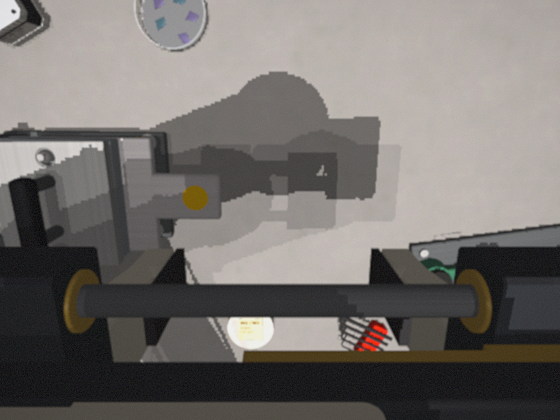

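```bash
python3 - <<'E'
from h import *
import pickle
np.set_printoptions(precision=4,suppress=True)
s,c=pickle.load(open('w9.pkl','rb'))
print(wray(c,s,195,197,.05),wray(c,s,220,217,.05),wray(c,s,220,175,.05),wray(c,s,44,157,.084))
print('tin',wray(c,s,250,327,.018),'hex',wray(c,s,365,335,.01))
E
python3 -m creep '{"jaw":[-1,-1,-1,-1,-1,-1,-1,-1,-1,-1],"translation":[[0,0.04,0.015],[0,0.04,0.015],[0,0.04,0.015],[0,0,0],[0,0,0],[0,0,0],[0,0,0],[0,0,0],[0,0,0],[0,0,0]],"roll":[0.08,0.13,0.145,0.145,0.145,0.145,0.145,0.145,0.145,0.145]}'
python3 -c "
from h import *
plan([.46,-.212,.13],188)
"
```

```text
[0.5419 0.067  0.05  ] [0.524  0.0465 0.05  ] [0.5608 0.0449 0.05  ] [0.5806 0.1677 0.084 ]
tin [0.3935 0.0258 0.018 ] hex [ 0.378  -0.0978  0.01  ]
time_s: 12.75
tcp_pos: [0.4864, -0.1154, 0.1916]
eef_rot: [-85.9, 90.0, 15.3]
contact_force: [0.3, -0.1, -0.4]
gripper_width: 0.0873
t 12.75 tcp [ 0.4864 -0.1154  0.1916] yang -168.73 down [ 2.e-04  1.e-04 -1.e+00] F [ 0.31 -0.14 -0.42] w 0.0873
shift now [ 0.0616  0.0448 -0.0895]
roll 0.0571 deg 3.27 shift after roll [ 0.0616  0.0396 -0.092 ] joint6 2.1
```

```bash
python3 -m creep '{"jaw":[-1,-1,-1,-1,-1,-1,-1,-1,-1,-1],"translation":[[0,0,0],[0,0.015,-0.03],[0,0.0125,-0.031],[0,0.012,-0.031],[0.02,0,0],[0.02,0,0],[0.015,0,0],[0,0,0],[0,0,0],[0,0,0]],"roll":[0.057,0,0,0,0,0,0,0,0,0]}'
python3 -c "
from h import *
import pickle
plan([.46,-.212,.026],188)
s=get_state();c=snap('wrist','w10.png');pickle.dump((s,c),open('w10.pkl','wb'))
"
```

```text
time_s: 13.75
tcp_pos: [0.4611, -0.213, 0.1375]
eef_rot: [-112.7, 89.9, -14.4]
contact_force: [0.8, -0.1, 0.3]
gripper_width: 0.0877
t 13.75 tcp [ 0.4611 -0.213   0.1375] yang -171.69 down [ 1.4e-03 -4.0e-04 -1.0e+00] F [ 0.77 -0.07  0.31] w 0.0877
shift now [0.1115 0.0011 0.0012]
roll 0.0055 deg 0.31 shift after roll [0.1115 0.0011 0.0012] joint6 10.9
```

View pics/w10.png

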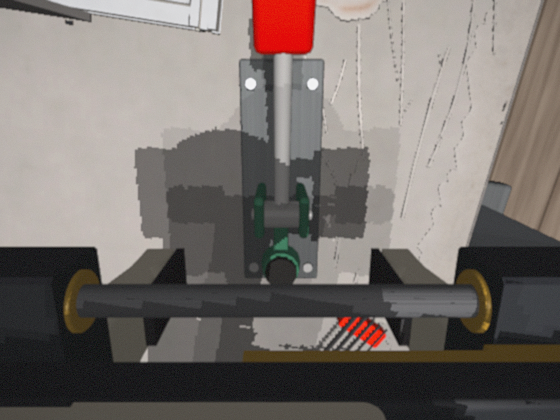

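```bash
python3 - <<'E'
from h import *
import pickle
np.set_printoptions(precision=4,suppress=True)
s,c=pickle.load(open('w10.pkl','rb'))
f=lambda u,v,z:wray(c,s,u,v,z)
sad=f(282,270,.033); print('sad',sad)
a=[f(251,84,.008),f(313,84,.008),f(308,267,.008),f(253,267,.008)]; print(a)
print('cheeks',f(259,183,.062),f(259,235,.062),f(304,183,.062),f(304,235,.062))
d=(a[3]+a[2]-a[0]-a[1]); print(np.degrees(np.arctan2(d[1],d[0]))-90)
d/=np.linalg.norm(d); print('grip from saddle',sad-.055*d)
im=cv2.imread('pics/w10.png'); cv2.imwrite('pics/w10c.png',cv2.resize(im[160:300,210:350],None,fx=4,fy=4,interpolation=cv2.INTER_CUBIC))
E
```

```text
sad [ 0.4501 -0.1644  0.033 ]
[array([ 0.4936, -0.3002,  0.008 ]), array([ 0.4475, -0.3069,  0.008 ]), array([ 0.4263, -0.1588,  0.008 ]), array([ 0.4733, -0.1519,  0.008 ])]
cheeks [ 0.4765 -0.2373  0.062 ] [ 0.4718 -0.2015  0.062 ] [ 0.4473 -0.2416  0.062 ] [ 0.4414 -0.2059  0.062 ]
7.986797381074567
grip from saddle [ 0.4577 -0.2189  0.033 ]
```

View pics/w10c.png

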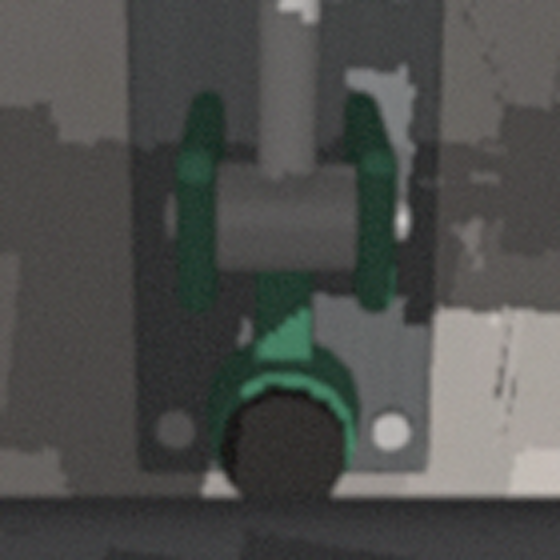

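```bash
python3 -c "
from h import *
plan([.458,-.2165,.026],188)"

```

```text
t 13.8 tcp [ 0.461  -0.213   0.1374] yang -171.7 down [ 1.5e-03 -3.0e-04 -1.0e+00] F [-0.59 -0.2   0.02] w 0.0876
shift now [ 0.1114  0.0036 -0.003 ]
roll 0.0053 deg 0.3 shift after roll [ 0.1114  0.0036 -0.003 ] joint6 10.9
```

```bash
python3 -m creep '{"jaw":[-1,-1,-1,-1,-1,1,1,1,1,1],"translation":[[0.02,0.0036,-0.003],[0.03,0,0],[0.03,0,0],[0.02,0,0],[0.0105,0,0],[0,0,0],[0,0,0],[0,0,0],[0,0,0],[0,0,0]],"roll":[0.005,0,0,0,0,0,0,0,0,0]}' 60
python3 -m creep '{"jaw":[1,1,1,1,1,1,1,1,1,1],"translation":[[0,0,0],[0,0,0],[0,0,0],[0,0,0],[0,0,0],[0,0,0],[-0.01,0,0],[-0.015,0,0],[-0.015,0,0],[0,0,0]],"roll":[0,0,0,0,0,0,0,0,0,0]}' 60
python3 -c "
from h import *
import pickle
plan([.46,-.212,.026],188)
s=get_state();c=snap('wrist','w11.png');pickle.dump((s,c),open('w11.pkl','wb'))
snap('scene','s11.png')
im=cv2.imread('pics/s11.png'); cv2.imwrite('pics/s11c.png',cv2.resize(im[180:330,200:380],None,fx=4,fy=4,interpolation=cv2.INTER_CUBIC))
"
```

```text
time_s: 14.8
tcp_pos: [0.4574, -0.2168, 0.0267]
eef_rot: [-102.3, 89.9, -4.3]
contact_force: [-1.2, 1.2, 0.7]
gripper_width: 0.0532
time_s: 15.8
tcp_pos: [0.456, -0.2168, 0.0667]
eef_rot: [57.9, 90.0, 155.9]
contact_force: [-0.5, -0.8, -7.8]
gripper_width: 0.0377
t 15.8 tcp [ 0.456  -0.2168  0.0667] yang -172.07 down [-7.e-04  3.e-04 -1.e+00] F [-0.52 -0.82 -7.82] w 0.0377
shift now [ 0.0407 -0.0047  0.0041]
roll -0.0012 deg -0.07 shift after roll [ 0.0407 -0.0047  0.0041] joint6 11.1
```

View pics/w11.png

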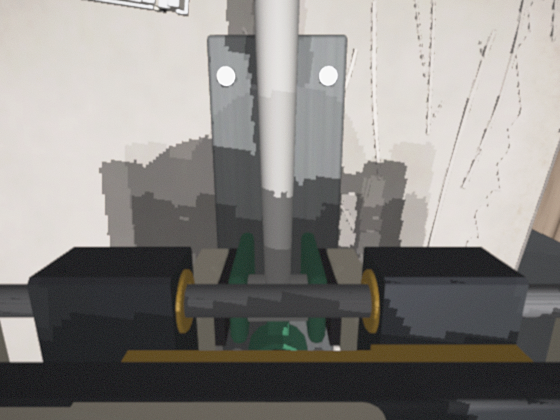

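View pics/s11c.png

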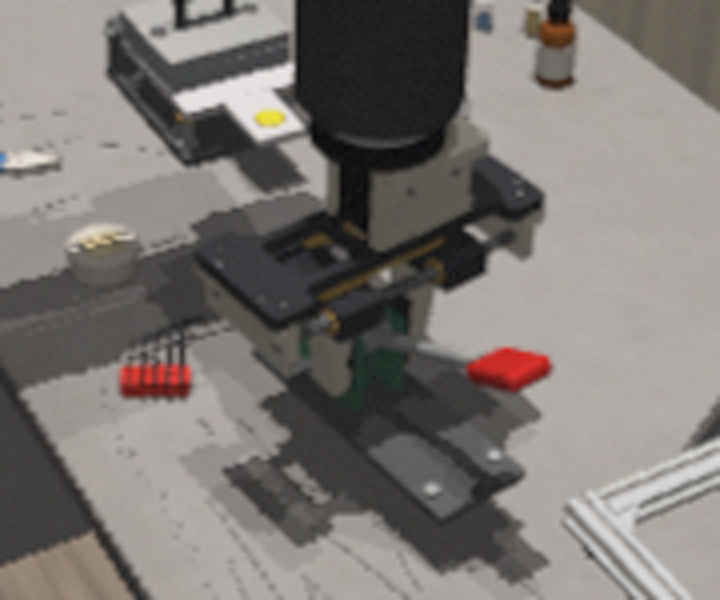

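```bash
python3 - <<'E'
from h import *
import pickle
np.set_printoptions(precision=4,suppress=True)
s,c=pickle.load(open('w11.pkl','rb'))
M=Rt(s)
for z in (.038,.043,.048,.053): 
    a=wray(c,s,226,76,z);b=wray(c,s,328,76,z);print(z,np.linalg.norm(a-b),(M.T@((a+b)/2-s['tcp_pos'])))
s,c=pickle.load(open('w10.pkl','rb'))
a=[wray(c,s,u,84,.008) for u in(251,313)];print(np.linalg.norm(a[0]-a[1]))
plan([.542,-.058,.067],180)
E
```

```text
0.038 0.04931222481520714 [ 0.0286  0.0002 -0.0886]
0.043 0.04797973590806828 [ 0.0236  0.0002 -0.0882]
0.048 0.04664724700092942 [ 0.0186  0.0002 -0.0878]
0.053 0.045314758093790555 [ 0.0136  0.0002 -0.0874]
0.046580712460693716
t 15.9 tcp [ 0.4553 -0.2165  0.0651] yang -172.09 down [-0.0023  0.0008 -1.    ] F [-0.4  -0.22 -8.  ] w 0.0379
shift now [-0.002  -0.1077  0.1451]
roll 0.1381 deg 7.91 shift after roll [-0.002  -0.0867  0.1585] joint6 11.1
```

```bash
python3 - <<'E'
from h import *
np.set_printoptions(precision=4,suppress=True)
c=capture('top')
def p(u,v,z,o=300): return ray(c,o+(u+.5)/6-.5,170+(v+.5)/6-.5,z)
a,b=(p(150,390,.008)+p(162,478,.008))/2,(p(430,350,.008)+p(445,435,.008))/2
d=(a-b)[:2];L=np.linalg.norm(d);d/=L
sad=p(163,430,.033)
print(L,'sad rel front screws',(sad-a)[:2]@d, 'front corners rel',((p(122,378,.008)+p(142,498,.008))/2-a)[:2]@d,'rear',((p(455,330,.008)+p(475,445,.008))/2-a)[:2]@d, 'pad',(p(530,362,.111)-a)[:2]@d)
E
```

```text
0.1501383185022335 sad rel front screws -0.0011756237861610425 front corners rel 0.012810222779502153 rear -0.16493223966961626 pad -0.17577923670612663
```

```bash
python3 -m creep '{"jaw":[1,1,1,1,1,1,1,1,1,1],"translation":[[0,0,0],[0,0,0],[0,-0.015,0.025],[0,-0.018,0.034],[0,-0.018,0.034],[0,-0.018,0.034],[0,-0.015,0.025],[0,-0.003,0.0065],[0,0,0],[0,0,0]],"roll":[0.069,0.069,0,0,0,0,0,0,0,0]}' 60
python3 -c "
from h import *
plan([.542,-.055,.0285],180)
s=get_state();c=snap('wrist','w12.png')
"
```

```text
time_s: 16.95
tcp_pos: [0.5423, -0.0586, 0.0648]
eef_rot: [98.4, 89.8, -171.6]
contact_force: [-0.9, 0.5, -7.1]
gripper_width: 0.0377
t 16.95 tcp [ 0.5423 -0.0586  0.0648] yang -179.95 down [-3.e-03 -4.e-04 -1.e+00] F [-0.87  0.51 -7.13] w 0.0377
shift now [0.0363 0.0002 0.0036]
roll 0.0008 deg 0.05 shift after roll [0.0363 0.0002 0.0036] joint6 -14.3
```

View pics/w12.png

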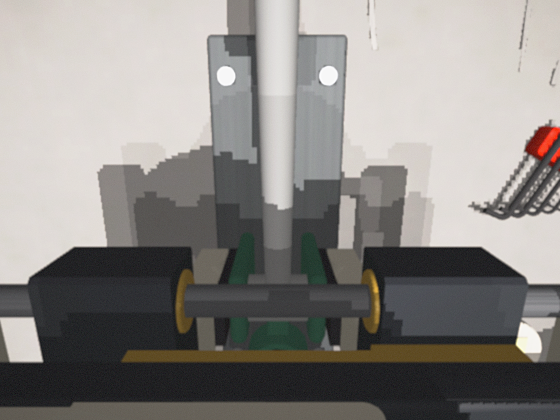

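```bash
python3 -m creep '{"jaw":[1,1,1,1,1,1,1,1,1,1],"translation":[[0.012,0,0],[0.012,0,0],[0.01,0,0],[0.002,0,0],[0,0,0],[0,0,0.01],[0,0,0],[0,0,0],[0,0,0],[0,0,0]],"roll":[0,0,0,0,0,0,0,0,0,0]}' 60
python3 -c "
from h import *
plan([.542,.009,.0285],180)
snap('scene','s13.png');snap('top','t13.png')
im=cv2.imread('pics/s13.png'); cv2.imwrite('pics/s13c.png',cv2.resize(im[160:310,200:380],None,fx=4.4,fy=4,interpolation=cv2.INTER_CUBIC))
im=cv2.imread('pics/t13.png'); cv2.imwrite('pics/t13c.png',cv2.resize(im[170:260,210:330],None,fx=6,fy=6,interpolation=cv2.INTER_CUBIC))
"
```

```text
time_s: 18.0
tcp_pos: [0.5439, -0.0482, 0.0302]
eef_rot: [-76.9, 90.0, 13.1]
contact_force: [-0.3, 0.6, -7.0]
gripper_width: 0.0379
t 18.0 tcp [ 0.5439 -0.0482  0.0302] yang -179.94 down [ 3.e-04  1.e-04 -1.e+00] F [-0.31  0.61 -6.95] w 0.0379
shift now [0.0017 0.0018 0.0572]
roll 0.001 deg 0.06 shift after roll [0.0017 0.0019 0.0572] joint6 -15.4
```

View pics/s13c.png

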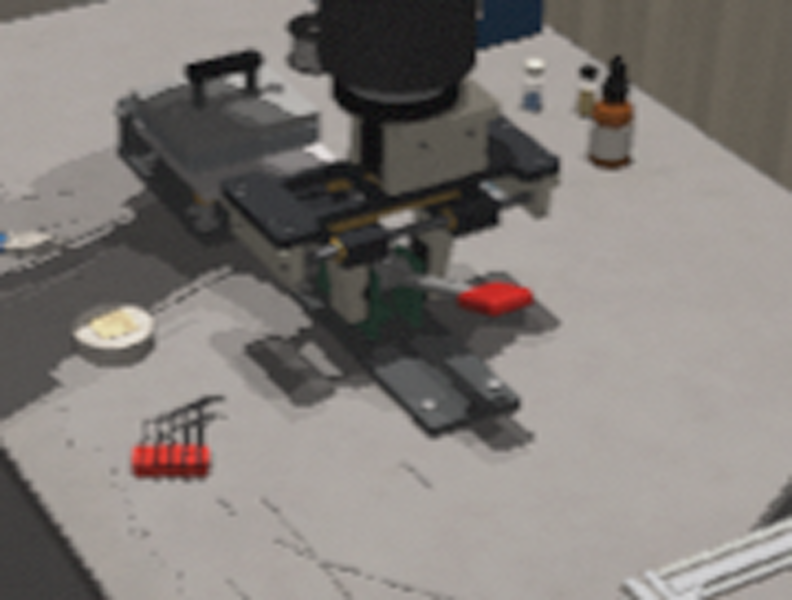

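View pics/t13c.png

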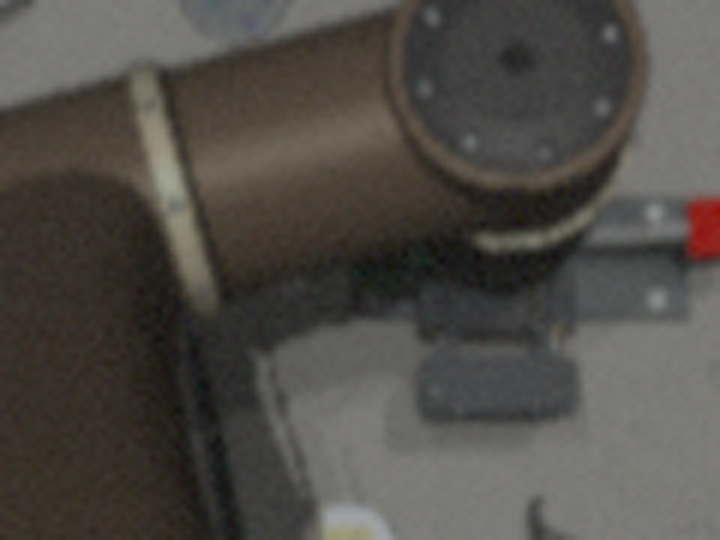

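```bash
python3 - <<'E'
from h import *
np.set_printoptions(precision=4,suppress=True)
c=capture('top')
def p(u,v,z,o=210): return ray(c,o+(u+.5)/6-.5,170+(v+.5)/6-.5,z)
a,b=p(655,212,.012),p(657,299,.012); m=(a+b)/2
print(a,b,m,'saddle est (top frame)',m[1]+.1475)
E
```

```text
[ 0.5716 -0.1364  0.012 ] [ 0.5249 -0.1367  0.012 ] [ 0.5483 -0.1366  0.012 ] saddle est (top frame) 0.010948688912524457
```

```bash
python3 -m creep '{"jaw":[1,1,1,1,1,1,1,1,1,1],"translation":[[0.002,0.0022,0],[0,0,0.008],[0,0,0.01],[0,0,0.01],[0,0,0.01],[0,0,0.01],[0,0,0.009],[0,0,0],[0,0,0],[0,0,0]],"roll":[0,0,0,0,0,0,0,0,0,0]}' 60
python3 -c "
from h import *
plan([.542,.009,.0262],180)
snap('top','t14.png')
im=cv2.imread('pics/t14.png'); cv2.imwrite('pics/t14c.png',cv2.resize(im[170:260,210:330],None,fx=6,fy=6,interpolation=cv2.INTER_CUBIC))
snap('scene','s14.png')
im=cv2.imread('pics/s14.png'); cv2.imwrite('pics/s14c.png',cv2.resize(im[160:310,200:380],None,fx=4.4,fy=4,interpolation=cv2.INTER_CUBIC))
"
```

```text
time_s: 19.15
tcp_pos: [0.5414, 0.0087, 0.0279]
eef_rot: [115.2, 90.0, -154.8]
contact_force: [-0.9, -0.1, -8.6]
gripper_width: 0.0376
t 19.15 tcp [0.5414 0.0087 0.0279] yang -179.94 down [-3.e-04 -1.e-04 -1.e+00] F [-0.94 -0.14 -8.55] w 0.0376
shift now [ 0.0017 -0.0006  0.0003]
roll 0.001 deg 0.06 shift after roll [ 0.0017 -0.0006  0.0003] joint6 -21.6
```

View pics/t14c.png

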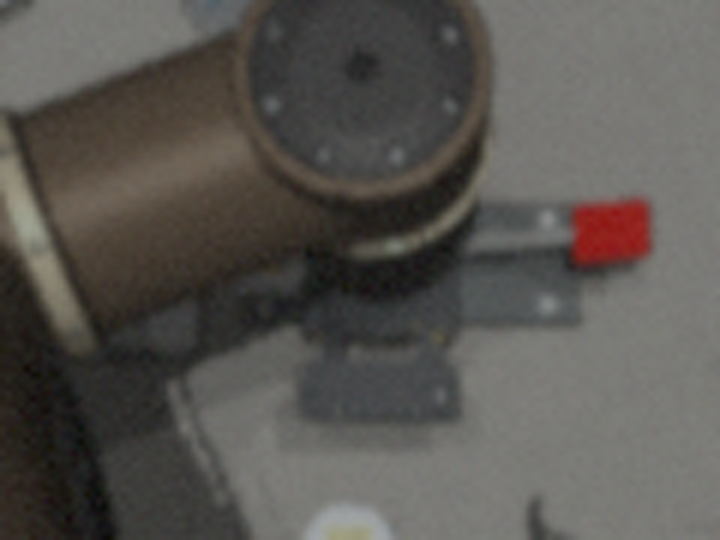

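View pics/s14c.png

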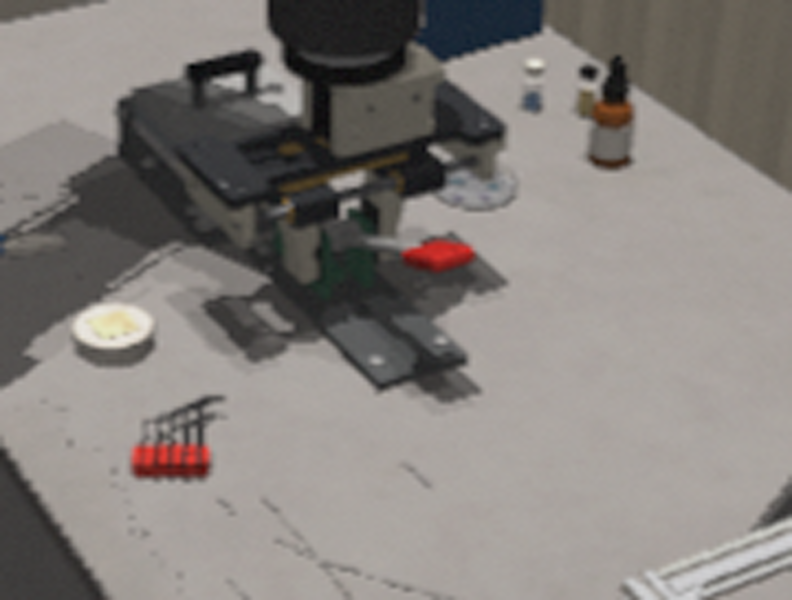

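```bash
python3 - <<'E'
from h import *
np.set_printoptions(precision=4,suppress=True)
c=capture('top')
def p(u,v,z,o=210): return ray(c,o+(u+.5)/6-.5,170+(v+.5)/6-.5,z)
a,b=p(548,218,.010),p(548,304,.010); m=(a+b)/2
print(a,b,m,'saddle est (top frame)',m[1]+.1475, 'lift top .5448,.0677; dish',ray(c,249,168,.01))
E
python3 -m creep '{"jaw":[1,1,1,1,-1,-1,-1,-1,-1,-1],"translation":[[0.001,0,0],[0.001,0,0],[0,0,0],[0,0,0],[0,0,0],[0,0,0],[0,0,0],[0,0,0],[0,0,0],[0,0,0]],"roll":[0,0,0,0,0,0,0,0,0,0]}' 60
python3 -c "
from h import *
plan([.542,.009,.0262],180)
"
```

```text
[ 0.569  -0.0797  0.01  ] [ 0.5228 -0.0792  0.01  ] [ 0.5459 -0.0794  0.01  ] saddle est (top frame) 0.06806417330062565 lift top .5448,.0677; dish [0.6942 0.0866 0.01  ]
time_s: 20.3
tcp_pos: [0.5416, 0.0089, 0.026]
eef_rot: [-80.7, 90.0, 9.3]
contact_force: [0.2, 0.2, -0.5]
gripper_width: 0.08
t 20.3 tcp [0.5416 0.0089 0.026 ] yang -179.93 down [ 2.e-04  0.e+00 -1.e+00] F [ 0.19  0.24 -0.51] w 0.08
shift now [-0.0002 -0.0004  0.0001]
roll 0.0011 deg 0.07 shift after roll [-0.0002 -0.0004  0.0001] joint6 -21.6
```

```bash
python3 -m creep '{"jaw":[-1,-1,-1,-1,-0.5,0,0.5,1,1,1],"translation":[[-0.01,0,0],[-0.035,0,0],[-0.045,0,0],[-0.045,0,0],[0,0,-0.04],[0,0,-0.04],[0,0,-0.03],[0,0,0],[0,0,0],[0,0,0]],"roll":[0,0,0,0,0,0,0,0,0,0]}' 60
python3 -c "
from h import *
import pickle
plan([.542,-.102,.112],180)
s=get_state();c=snap('wrist','w15.png');pickle.dump((s,c),open('w15.pkl','wb'))
snap('top','t15.png')
im=cv2.imread('pics/t15.png'); cv2.imwrite('pics/t15c.png',cv2.resize(im[170:260,180:310],None,fx=6,fy=6,interpolation=cv2.INTER_CUBIC))
"
```

```text
time_s: 21.3
tcp_pos: [0.5417, -0.1008, 0.1613]
eef_rot: [-76.5, 90.0, 13.5]
contact_force: [0.5, -0.1, 1.1]
gripper_width: 0.0453
t 21.3 tcp [ 0.5417 -0.1008  0.1613] yang -179.93 down [ 4.e-04  1.e-04 -1.e+00] F [ 0.48 -0.13  1.11] w 0.0453
shift now [ 0.0493 -0.0003 -0.0012]
roll 0.0012 deg 0.07 shift after roll [ 0.0493 -0.0003 -0.0012] joint6 -9.8
```

View pics/w15.png

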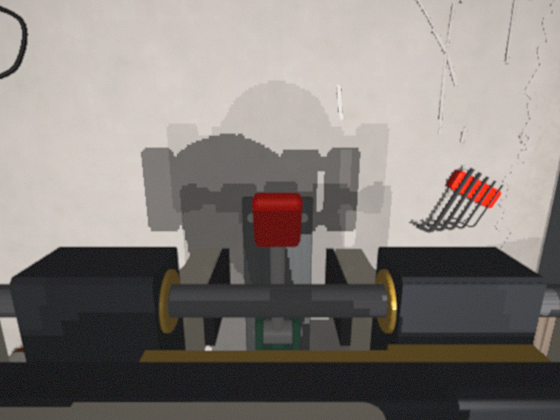

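View pics/t15c.png

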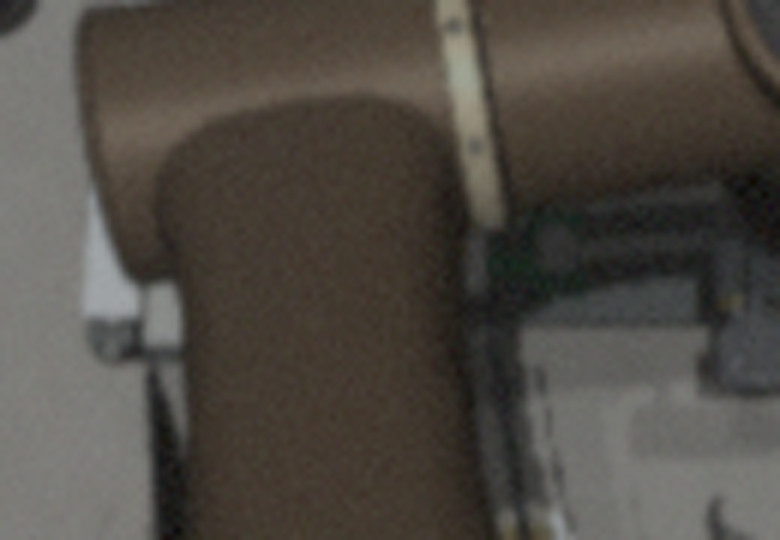

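```bash
python3 - <<'E'
from h import *
import pickle
np.set_printoptions(precision=4,suppress=True)
s,c=pickle.load(open('w15.pkl','rb'))
im=cv2.imread('pics/w15.png'); cv2.imwrite('pics/w15c.png',cv2.resize(im[180:260,230:330],None,fx=6,fy=6,interpolation=cv2.INTER_CUBIC))
for u,v,z in [(277,195,.119),(277,208,.119),(277,222,.111),(277,246,.103)]: print(v,z,wray(c,s,u,v,z))
E
```

```text
195 0.119 [ 0.5417 -0.127   0.119 ]
208 0.119 [ 0.5417 -0.1193  0.119 ]
222 0.111 [ 0.5417 -0.1084  0.111 ]
246 0.103 [ 0.5417 -0.0897  0.103 ]
```

View pics/w15c.png

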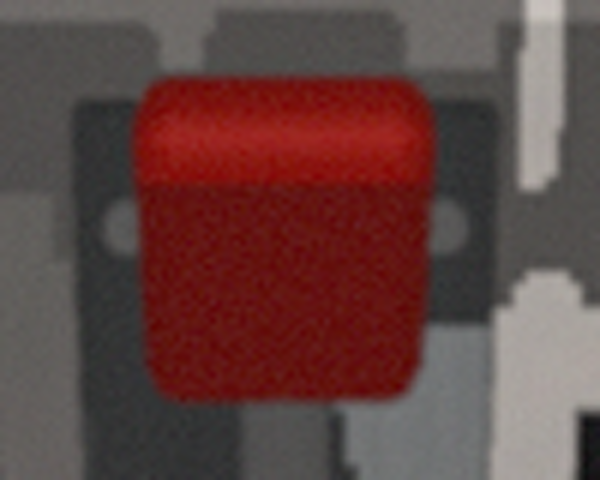

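```bash
python3 -c "
from h import *
snap('scene','s16.png')
im=cv2.imread('pics/s16.png'); cv2.imwrite('pics/s16c.png',cv2.resize(im[160:290,210:350],None,fx=5.5,fy=4.6,interpolation=cv2.INTER_CUBIC))
"
```

```text
(no output)
```

View pics/s16c.png

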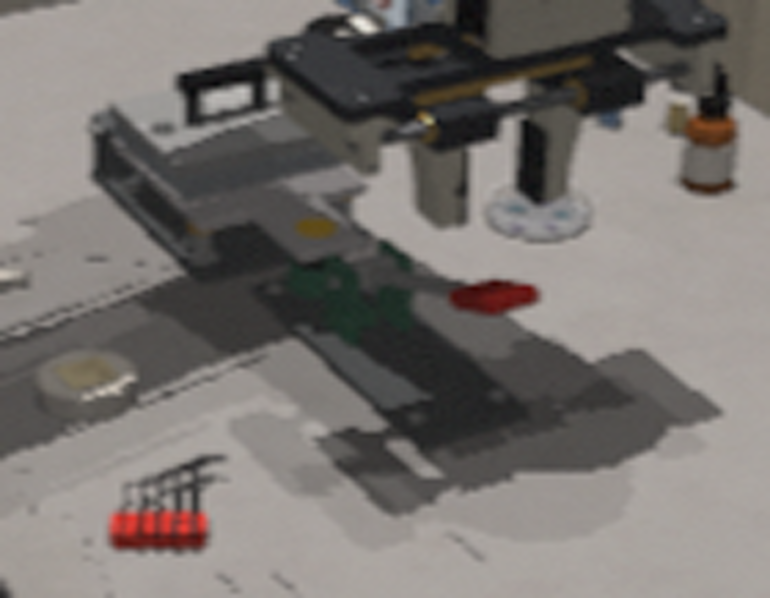

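```bash
python3 - <<'E'
from h import *
np.set_printoptions(precision=4,suppress=True)
c=capture('scene')
def p(u,v,z): return ray(c,210+(u+.5)/5.5-.5,160+(v+.5)/4.6-.5,z)
print('yel',p(317,228,.05),'sad body',p(318,275,.025),p(318,270,.030),'screws',p(418,424,.008),p(510,390,.008))
im=cv2.cvtColor(c['image'],cv2.COLOR_RGB2BGR); im=cv2.resize(im[195:245,245:305],None,fx=12,fy=12,interpolation=cv2.INTER_CUBIC); cv2.imwrite('pics/s16d.png',cv2.convertScaleAbs(im,alpha=1.6,beta=20))
E
```

```text
yel [0.5417 0.0704 0.05  ] sad body [0.5348 0.0562 0.025 ] [0.5339 0.0547 0.03  ] screws [ 0.5174 -0.0804  0.008 ] [ 0.574  -0.0739  0.008 ]
```

View pics/s16d.png

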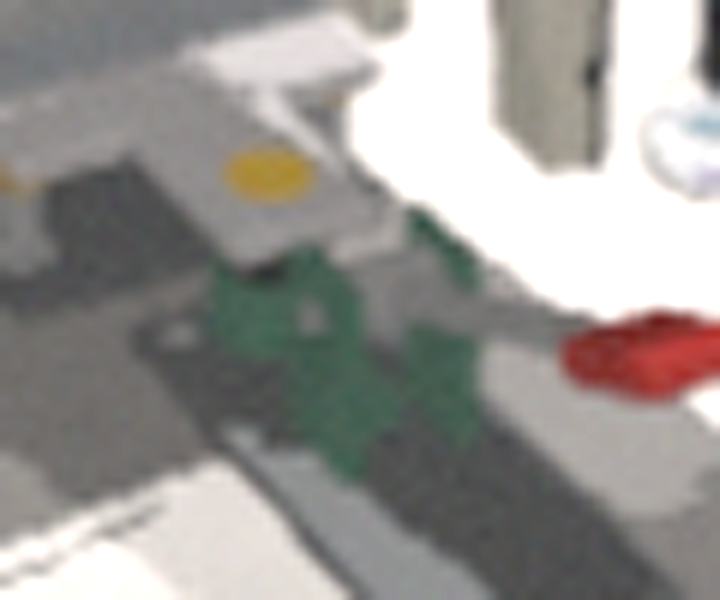

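```bash
python3 - <<'E'
from h import *
np.set_printoptions(precision=4,suppress=True)
c=capture('scene')
def p(u,v,z): return ray(c,245+(u+.5)/12-.5,195+(v+.5)/12-.5,z)
print('yel',p(270,174,.05),'front screw',p(180,330,.008),'base corner',p(135,340,.008),'cup left edge',p(208,300,.022))
E
```

```text
yel [0.5416 0.0712 0.05  ] front screw [0.5196 0.0768 0.008 ] base corner [0.508  0.0782 0.008 ] cup left edge [0.5223 0.067  0.022 ]
```

```bash
python3 -m creep '{"jaw":[1,1,1,1,1,1,1,1,1,1],"translation":[[0,0,-0.003],[0,0,0],[0,0,0],[0,0,0],[0,0,0],[0.01,0,0],[0.015,0,0],[0.015,0,0],[0.003,0,0],[0,0,0]],"roll":[0,0,0,0,0,0,0,0,0,0]}' 20
python3 -c "
from h import *
plan([.542,-.104,.112],180)
snap('wrist','w17.png')"
```

```text
time_s: 22.55
tcp_pos: [0.5412, -0.1043, 0.1172]
eef_rot: [100.4, 89.9, -169.5]
contact_force: [-0.1, -0.7, 0.6]
gripper_width: 0.0005
t 22.55 tcp [ 0.5412 -0.1043  0.1172] yang -179.94 down [-1.7e-03 -3.0e-04 -1.0e+00] F [-0.08 -0.67  0.59] w 0.0005
shift now [ 0.0052 -0.0009  0.0003]
roll 0.001 deg 0.06 shift after roll [ 0.0052 -0.0009  0.0003] joint6 -9.4
```

View pics/w17.png

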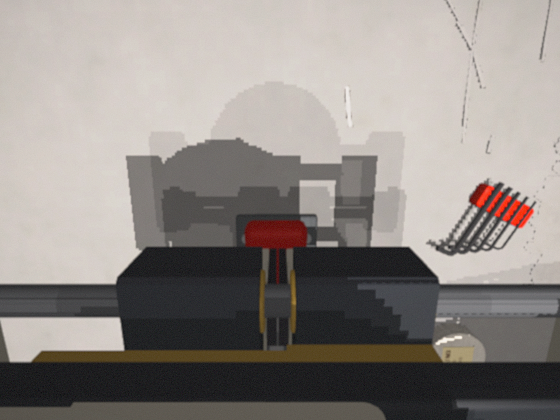

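```bash
python3 -m creep '{"jaw":[1,1,1,1,1,1,1,1,1,1],"translation":[[0.006,0,-0.001],[0.006,0,-0.002],[0.006,0,-0.002],[0.006,0,-0.002],[0.006,0,-0.002],[0.006,0,-0.001],[0.006,0,-0.001],[0,0,0],[0,0,0],[0,0,0]],"roll":[0,0,0,0,0,0,0,0,0,0]}' 20
python3 -c "
from h import *
plan([.542,-.118,.048],180)
snap('scene','s18.png')
im=cv2.imread('pics/s18.png'); cv2.imwrite('pics/s18c.png',cv2.resize(im[160:290,210:350],None,fx=5.5,fy=4.6,interpolation=cv2.INTER_CUBIC))"
```

```text
time_s: 23.6
tcp_pos: [0.5419, -0.1154, 0.0763]
eef_rot: [-126.3, 90.0, -36.2]
contact_force: [2.0, -2.8, 5.1]
gripper_width: 0.0009
t 23.6 tcp [ 0.5419 -0.1154  0.0763] yang -179.94 down [ 4.e-04 -3.e-04 -1.e+00] F [ 2.04 -2.82  5.06] w 0.0009
shift now [ 0.0283 -0.0001 -0.0026]
roll 0.0011 deg 0.06 shift after roll [ 0.0283 -0.0001 -0.0026] joint6 -8.2
```

View pics/s18c.png

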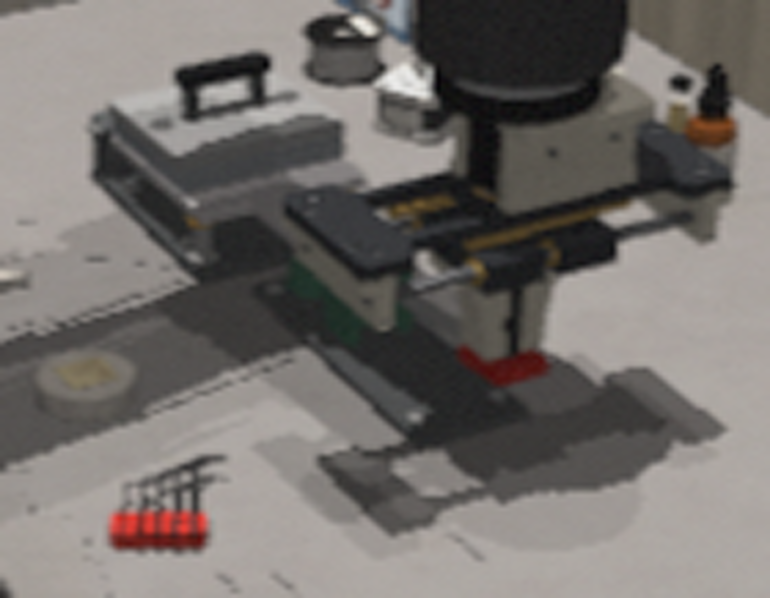

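```bash
python3 -m creep '{"jaw":[1,1,1,1,1,1,1,1,1,1],"translation":[[0.005,0,-0.001],[0.005,0,-0.001],[0.005,0,-0.0005],[0.005,0,0],[0.004,0,0],[0.002,0,0],[0,0,0],[0,0,0],[0,0,0],[0,0,0]],"roll":[0,0,0,0,0,0,0,0,0,0]}' 20
python3 -c "
from h import *
plan([.542,-.118,.048],180)
snap('scene','s19.png');plan([.542,-.118,.048],180)
im=cv2.imread('pics/s19.png'); cv2.imwrite('pics/s19c.png',cv2.resize(im[160:290,210:350],None,fx=5.5,fy=4.6,interpolation=cv2.INTER_CUBIC))"
```

```text
time_s: 24.65
tcp_pos: [0.542, -0.118, 0.0505]
eef_rot: [-120.7, 90.0, -30.7]
contact_force: [1.2, -3.8, 6.0]
gripper_width: 0.0005
t 24.65 tcp [ 0.542  -0.118   0.0505] yang -179.93 down [ 6.e-04 -4.e-04 -1.e+00] F [ 1.16 -3.76  6.05] w 0.0005
shift now [ 0.0025 -0.     -0.    ]
roll 0.0012 deg 0.07 shift after roll [ 0.0025 -0.     -0.    ] joint6 -7.9
t 24.7 tcp [ 0.5419 -0.118   0.0505] yang -179.93 down [ 6.e-04 -4.e-04 -1.e+00] F [ 0.13 -3.44  5.32] w 0.0003
shift now [ 0.0025 -0.0001 -0.    ]
roll 0.0012 deg 0.07 shift after roll [ 0.0025 -0.0001 -0.    ] joint6 -7.9
```

View pics/s19c.png

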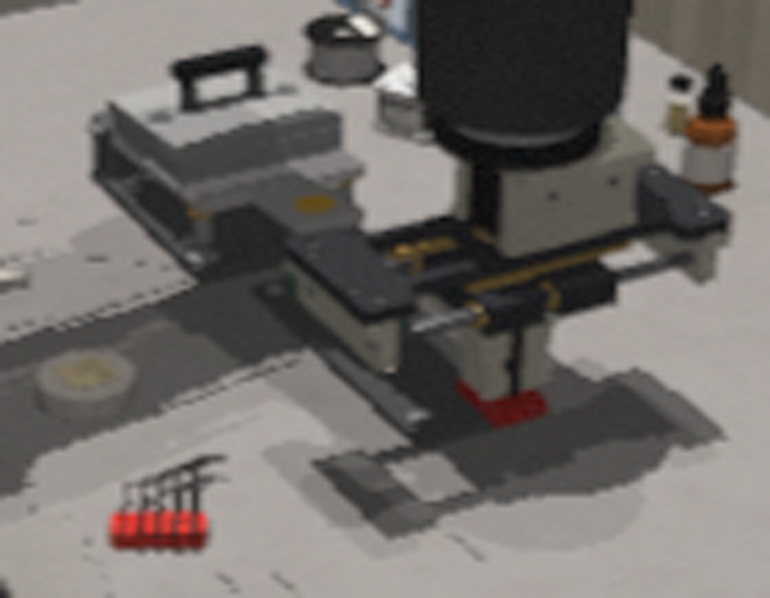

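```bash
python3 -m creep '{"jaw":[1,1,1,1,1,1,1,1,1,1],"translation":[[0.001,0,-0.0005],[0.001,0,-0.0005],[0.0005,0,0],[0,0,0],[0,0,0],[0,0,0],[0,0,0],[0,0,0],[0,0,0],[0,0,0]],"roll":[0,0,0,0,0,0,0,0,0,0]}' 20
python3 -c "
from h import *
plan([.542,-.118,.048],180)
c=snap('scene','s20.png');plan([.542,-.118,.048],180)
t=snap('top','t20.png');w=snap('wrist','w20.png')
im=cv2.imread('pics/s20.png'); cv2.imwrite('pics/s20c.png',cv2.resize(im[180:260,220:340],None,fx=6.6,fy=6.6,interpolation=cv2.INTER_CUBIC))"
```

```text
time_s: 25.7
tcp_pos: [0.542, -0.1182, 0.0484]
eef_rot: [-66.4, 89.9, 23.7]
contact_force: [-1.0, 3.1, 10.9]
gripper_width: 0.0007
t 25.7 tcp [ 0.542  -0.1182  0.0484] yang -179.92 down [ 1.1e-03  5.0e-04 -1.0e+00] F [-0.96  3.07 10.9 ] w 0.0007
shift now [0.0004 0.     0.0002]
roll 0.0013 deg 0.08 shift after roll [0.0004 0.     0.0002] joint6 -7.8
t 25.75 tcp [ 0.542  -0.1182  0.0484] yang -179.93 down [ 1.1e-03  5.0e-04 -1.0e+00] F [-1.56  3.32 10.43] w 0.0006
shift now [0.0004 0.     0.0002]
roll 0.0012 deg 0.07 shift after roll [0.0004 0.     0.0002] joint6 -7.8
```

View pics/s20c.png

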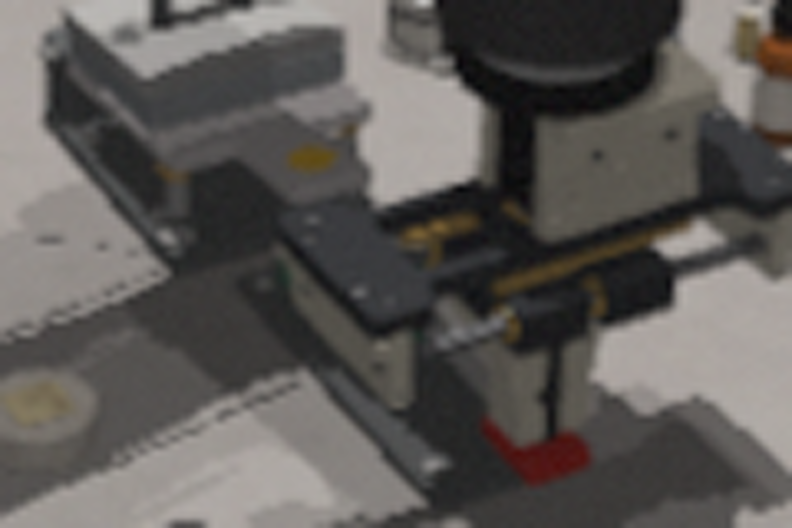

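View pics/t20.png

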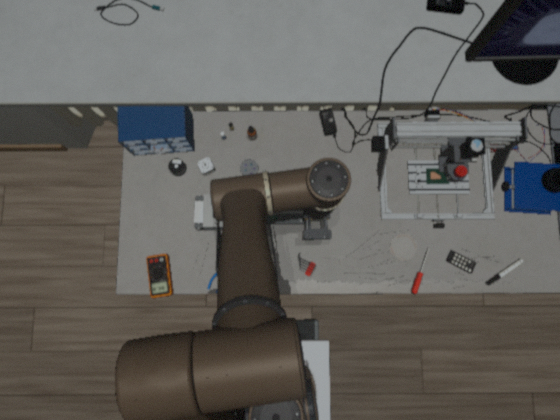

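View pics/w20.png

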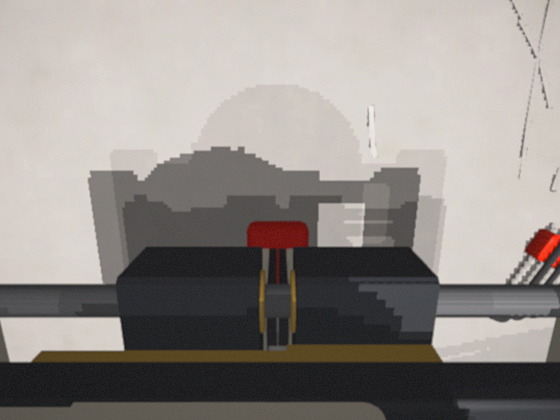

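```bash
python3 - <<'E'
from h import *
np.set_printoptions(precision=4,suppress=True)
c=capture('scene')
for z in (.05,.06,.065,.07): print(z,ray(c,267.4,203.9,z))
print(ray(c,267.5,209.5,.05), ray(c,259.7,223.2,.008)); plan([.542,-.118,.048],180)
E
```

```text
0.05 [0.5554 0.095  0.05  ]
0.06 [0.5481 0.0813 0.06  ]
0.065 [0.5445 0.0744 0.065 ]
0.07 [0.5408 0.0675 0.07  ]
[0.5416 0.0685 0.05  ] [0.5173 0.0713 0.008 ]
t 25.9 tcp [ 0.542  -0.1182  0.0484] yang -179.93 down [ 0.001   0.0005 -1.    ] F [-1.77  1.71 10.6 ] w 0.0007
shift now [0.0004 0.     0.0002]
roll 0.0012 deg 0.07 shift after roll [0.0004 0.     0.0002] joint6 -7.8
```

```bash
python3 -c "
from plant import *
close_job()
s=get_state();print(s['time_s'],s['tcp_pos'],s['contact_force'])"
```

```text
the job is handed in; nothing more can be done
the job is handed in; nothing more can be done
```

I did all three steps and handed the job in at about 26 s, with the closed fingers still holding the handle down. No verdict was reported.

- **Backplate:** It went down over both pins onto the mould and I let go of it. I saw the near pin centred in its hole during lowering. The far pin was hidden by the gripper. Later pictures showed the plate still lying on the mould.
- **Jack:** It stands on the desk, released before pressing.
    - **Saddle position:** I placed the saddle by arm position and by the jack's base screws. Those checks put it within about 1–4 mm of the lift point.
    - **Disagreement:** One early wrist-camera reading of the saddle itself differed by about 5–7 mm. I put that down to part of the saddle being hidden and did not use it. The saddle is under the lug, so I could not confirm its position directly.
- **Handle:** Final reading at the fingertips was 48.4 mm above the desk, with about 10.6 N upward force, so the handle is at its stop. The lug is about 18 mm (±2 mm) higher than at rest, roughly 0.1 rad of platen tilt.
- **After pressing:** The jack had not visibly slid, and the bystanders I could see had not moved. The arm blocked parts of the last top view.

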